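Seat the toner cartridge and snap its lock lever over

TASK

The toner cartridge in the open printer is sitting part-way out. Push it along its guides until it is fully home against the back of the bay, then push the lock lever beside it over, away from the robot, past its dead point until it snaps into lock and stays there. Only push: do not lift the cartridge, and leave the other things where they are.

Things in the scene. Friction and masses are not known exactly. Their poses are not given: they have to be found in the camera images.
- printer: Compact laser printer, top cover off, fixed to the desk; cream, 340 (x) x 420 (y) x 150 mm high. Origin: centre of its underside, on the desk. Its +x is the way the cartridge goes in (roughly away from the robot; turned up to 0.25 rad), +y to its left, z up. Left of the bay is a deck at height 110 mm, right of it (y -131 to -210) a deck at height 92 that carries the lock lever.
- bay_back (a point): Printer's bay, fixed: foot of the bay's back wall, at (50, 0, 110) mm in the printer's frame, axes as the printer's. The bay is open above and to -x. Its dark floor (height 110) runs 210 mm to -x of here, 200 mm wide. Guide walls along it: inner faces at y = +-123 mm, outer +-131, tops 22 mm above the floor. The rear housing beyond rises 40 mm above the floor.
- toner_mid (a point): Centre of the black toner cartridge, a loose block 90 (x) x 242 (y) x 60 mm high on the bay floor (this point 30 mm above it). Axes as the printer's. Starts 40 to 70 mm short of home; slides along the printer's +x with 1 to 8 N. Its flat near face, 45 mm to -x of this point, is free to push. Fully home: far face against the back wall, this point 45 mm to -x of bay_back.
- toner: The same cartridge, 0.4 to 0.75 kg; origin at the centre of its underside, 30 mm below toner_mid. A carrying loop of 10 mm bar, 90 mm long in y, stands 21 mm above the middle of its top (not needed).
- lock_lever (a joint): Over-centre lock lever, hinged along the printer's y. 0 = open, leaning 0.70 rad from upright to the printer's -x; 0.70 upright; 1.50 locked, leaning to +x. Below the dead point (0.85) a spring returns it to 0; beyond, it snaps to 1.50 and stays. About 5 N at the grip starts it, less nearer the dead point. A steel keeper on its shaft rises behind the cartridge; it cannot lock unless that is home.
- lever_pivot (a point): The lock lever's axis, at the middle of the lever's width: at (-46, -155, 100) mm in the printer's frame, fixed, axes as the printer's.
- lever_tip (a point): Free end of the lock lever, 87 mm from the pivot. The last 34 mm is a light grey grip pad 32 mm wide in y and 14 mm thick; below it is a bare metal arm 14 mm wide and 10 mm thick. Open: about 56 mm to -x of the pivot and 67 mm above it. Moves with the lever.
- stamp: Bystander: black self-inking stamp 45 x 30 x 68 mm, standing on the printer's left deck. Origin at the centre of its underside.
- tape: Bystander: roll of tape, 66 mm across, 19 mm high, lying on the printer's rear housing. Origin at the centre of its underside.
- calculator: Bystander: pocket calculator 75 x 130 x 14 mm, lying on the printer's rear housing.
- stapler: Bystander: black stapler 140 x 36 x 48 mm on the desk. Origin at the centre of its underside.
- mug: Bystander: white mug, 80 mm across, 95 mm high, on the desk. Origin at the centre of its underside.
- water_bottle: Bystander: clear bottle, 64 mm across, 210 mm high, on the desk. Origin at the centre of its underside.
- sanitiser: Bystander: white pump bottle, 62 x 62 x 183 mm high, on the desk. Origin at the centre of its underside.

How it is judged:
By the outcome, as a careful person would: the job done as asked, in the order asked, and still so for the second after the job is handed in, with the robot touching nothing.
It also fails if it takes over 48 s, if anything falls off the work surface, if the arm or the gripper's body presses on something with over 40 N, if the wrist force passes 120 N, or if a joint passes its speed limit or range.

ROBOT

A 6-joint arm with a two-finger parallel gripper is mounted at the origin on the work surface. World frame = base frame: x ahead of the robot, y to its left, z up, the work surface at z = 0. Lengths are in mm, angles in rad, forces in N, time in s.
With the tool pointing down it reaches from about 300 to 1000 mm from the base axis. Payload 5.1 kg.
Tool frame: the origin (TCP) lies on the centre line of the jaws, within the pads' length; the fingertips stand 17 mm ahead of it and the grasp point (between the pads) lies 2 mm behind it; z points along the fingers, y is the line along which they close (so a half turn about z gives the same grasp; the last joint's range is limited). The gripper opens to 95 mm and grips with 3 to 60 N. Pads are 20 mm wide; open, the fingers measure 119 mm over their backs; the gripper's body (75 mm by 180 mm) begins 59 mm behind the grasp point.
Start: joints at [1.194, 0.124, 1.65, -0, 1.367, -0.083], TCP at [188.256, 622.129, 207.556] pointing down, gripper open.
Joint ranges: [-2.61, 2.61], [-1.02, 2.33], [0.03, 2.71], [-1.35, 4.49], [0.32, 2.68], [-2.91, 2.91]. Speed limits (rad/s): [2.57, 2.57, 3.14, 3.14, 3.14, 3.14].

INTERFACE

Orientations are given as a unit quaternion [x, y, z, w].
In Python, from bench import r, capture, trace gives the robot as it stands.
- The arm moves only by the tool step_arm, never from a script. Its arguments are lists of equal length, an entry for each row: "twist": the turn, a rotation vector about the tool's x, y, z in degrees, a list of three; "linear": the shift along the tool's x, y, z in m, a list of three; "fingers": the opening, from 0 (shut) to 1 (fully open). A call has 1 to 12 rows; each row shifts and turns the commanded pose from where the row before left it, along the tool's axes as they then stand; what a row does not reach is not made up. A row lasts 1/10 s, in which the tool goes at most 50 mm and 8.59 degrees, less where a joint would pass 70% of its speed; a pose out of reach is approached as far as the arm can. A call is refused whole if a number of a shift passes 0.05 or a number of a turn 8.59, either way. A call with a gripper value outside its range is refused whole. The fingers move at their own pace and stop on an object; "force" is the grip in N (left out, the last holds). Time passes only in rows, so rows that do not move let the fingers close. It gives the time, the measured TCP pose, the force, the opening and the grip force at its end, in the units of the state.
- r.get_state(): the state, without advancing time (a new reading comes with each control period).
- capture(name): name is "scene" or "top"; returns a dict with "color" (480x640x3 uint8, red, green, blue), "camera_matrix" (3x3 intrinsics, pixels), "world_from_camera" (4x4, takes a point from camera to world coordinates). Camera axes: x right, y down, z forward; pixel columns grow to the right and rows downward; lengths in mm; the calibration is good to about 2 mm. A picture is of the moment at which its call begins. There is no depth.
- r.job_done(): hands the job in; it is judged then, once.
Trained networks look in the newest picture that a camera, given by its name, has taken for a name from the list of things; names that differ only in an ending like _2 or _b are one class to them, and where a whole thing is asked for, a point or a joint stands for the part that bears it (a point fixed in the world has none). Each returns a list of dicts, best first, with "p" (0 to 1); they miss things now and then, are a little off and sometimes report something else, mostly with a low value. They report only what shows in the picture. A call takes as long as a camera call.
- trace(camera, query): "mask" (480x640 bool, what is visible of it) and "bbox" ([left, top, right, bottom] in pixels, round what is visible of it).
The state is a dict: "time_s": time; "q": joint angles; "joint_vel": joint speeds; "joint_efforts": joint torques, N m; "tool_pos": TCP position; "eef_rot": TCP orientation; "ft_force": force on the tool from outside, world axes, zero at the start; "torque": the same for the moment, N m; "gripper_width": finger opening in mm; "grip_force": force on a finger pad.
Only numpy, scipy, OpenCV 4.12 (cv2) and the standard library are available. Lean on these libraries where they do the work, as an engineer would, in place of code of your own. Each camera call takes 0.05 s, during which the arm holds its last target. There are 200 camera calls.

## Working session

There is one attempt and no reset: what is moved stays moved. The work goes in short steps, Python scripts to look and compute and a tool call to move; the robot and the scene stay as the last step left them, time stands still between calls to the robot, and variables do not carry over. Pictures are saved under pics/ and viewed, at most 10 in all, crops included, and the job is handed in when it is done.

Besides the shell and the picture viewer there is one more tool, called after "Call:" as name(argument=value, ...) on one line, values as JSON. step_arm: Moves the arm, as the interface text tells. Its arguments: {"type":"object","properties":{"twist":{"type":"array","items":{"type":"array","items":{"type":"number"}}},"linear":{"type":"array","items":{"type":"array","items":{"type":"number"}}},"fingers":{"type":"array","items":{"type":"number"}},"force":{"type":"number"}},"required":["twist","linear","fingers"]}

```bash
mkdir -p pics
python3 - <<'E'
from bench import r,capture,trace
import cv2,numpy as np
for n in("scene","top"):
    c=capture(n);cv2.imwrite(f"pics/{n}0.png",c["color"][:,:,::-1])
    print(n,c["camera_matrix"].tolist(),np.round(c["world_from_camera"],3).tolist())
    for q in("printer","toner","lock_lever","stamp","tape","calculator","stapler","mug","water_bottle","sanitiser"):
        print(q,[(round(t["p"],2),[int(v) for v in t["bbox"]]) for t in trace(n,q)][:2])
print(r.get_state())
E
```

```text
scene [[482.51259160450695, 0.0, 315.86960667826236], [0.0, 482.51259160450695, 243.61359364431317], [0.0, 0.0, 1.0]] [[0.801, 0.345, -0.489, 1220.624], [0.598, -0.486, 0.637, -755.901], [-0.018, -0.803, -0.596, 847.009], [0.0, 0.0, 0.0, 1.0]]
printer [(0.97, [225, 193, 430, 350]), (0.6, [390, 156, 409, 214])]
toner [(0.97, [266, 199, 359, 259]), (0.64, [220, 193, 432, 352])]
lock_lever [(0.92, [245, 233, 274, 271]), (0.52, [223, 196, 431, 347])]
stamp [(0.77, [357, 190, 376, 218]), (0.46, [227, 195, 432, 352])]
tape [(0.86, [305, 261, 332, 285]), (0.6, [270, 192, 357, 260])]
calculator [(0.9, [355, 217, 414, 247]), (0.47, [247, 231, 279, 271])]
stapler [(0.58, [118, 324, 160, 367])]
mug [(0.88, [145, 331, 205, 391])]
water_bottle [(0.75, [388, 154, 408, 216])]
sanitiser [(0.61, [337, 154, 364, 201]), (0.2, [142, 331, 207, 391])]
top [[489.17110273920366, 0.0, 320.9497435001299], [0.0, 489.17110273920366, 246.14477095882864], [0.0, 0.0, 1.0]] [[0.01, -0.998, 0.056, 562.39], [-1.0, -0.01, 0.002, 2.287], [-0.002, -0.056, -0.998, 1155.875], [0.0, 0.0, 0.0, 1.0]]
printer [(0.91, [188, 14
[... 395 characters left out ...]
)]
{'time_s': 1.1, 'q': array([ 1.19439405e+00,  1.23790673e-01,  1.65031957e+00, -1.55141272e-05,
        1.36745495e+00, -8.25710281e-02]), 'joint_vel': array([-0.0015722 , -0.00180144,  0.00060211,  0.00118286, -0.00057196,
       -0.00102215]), 'joint_efforts': array([-4.81886909e-04, -4.17592084e+01, -3.60231757e+01,  7.75307044e-02,
        4.28751775e-02,  2.20488323e-05]), 'tool_pos': array([188.26519336, 622.13028915, 207.5506717 ]), 'eef_rot': array([1.46386134e-01, 9.89227527e-01, 1.16438516e-05, 1.05218324e-05]), 'ft_force': array([0.47118979, 0.43923282, 0.92709723]), 'torque': array([ 0.03941279,  0.04694072, -0.06330584]), 'grip_force': 0.0, 'gripper_width': 95.04836699422319}
```

View both.

View pics/top0.png

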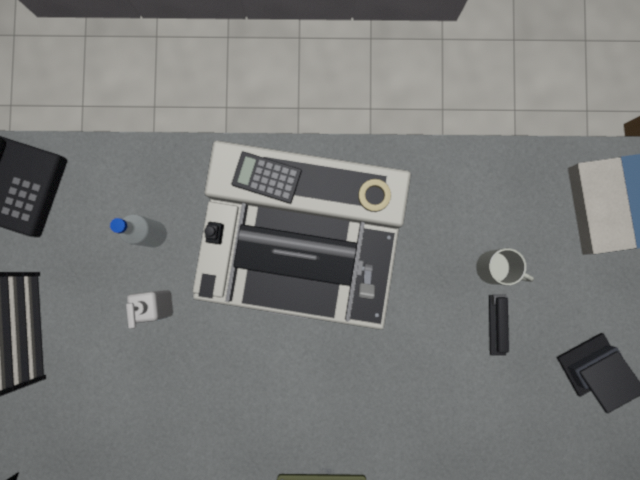

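View pics/scene0.png

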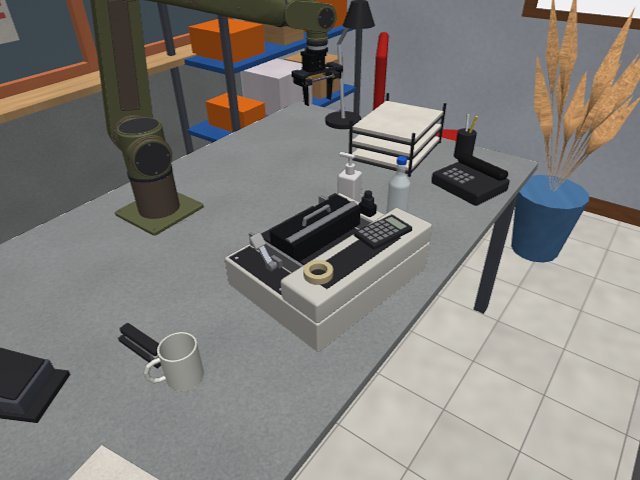

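```bash
cat > h.py <<'E'
import numpy as np,cv2
def proj(c,P):
    W=np.linalg.inv(c["world_from_camera"]);P=P@W[:3,:3].T+W[:3,3]
    p=P@c["camera_matrix"].T;return p[:,:2]/p[:,2:]
def box(x0,x1,y0,y1,z0,z1): return np.array([[x,y,z] for x in(x0,x1) for y in(y0,y1) for z in(z0,z1)],float)
def tw(pose,P):
    x,y,a=pose;c,s=np.cos(a),np.sin(a)
    return np.c_[x+c*P[:,0]-s*P[:,1],y+s*P[:,0]+c*P[:,1],P[:,2]]
def render(c,pose,boxes):
    m=np.zeros((1920,2560),np.uint8)
    for b in boxes: cv2.fillConvexPoly(m,cv2.convexHull(np.round((proj(c,tw(pose,b))+.5)*4).astype(np.int32)),1)
    return cv2.resize(m.astype(np.float32),(640,480),interpolation=cv2.INTER_AREA)
def iou(m,r): return np.minimum(m,r).sum()/np.maximum(m,r).sum()
PR=[box(-170,170,-210,210,0,92),box(-170,50,-131,210,0,110),box(50,170,-210,210,0,150),box(-170,50,123,131,0,132),box(-170,50,-131,-123,0,132)]
E
python3 - <<'E'
from bench import r,capture,trace
from h import *
from scipy.optimize import minimize
C={n:capture(n) for n in("scene","top")}
best=lambda n,q:trace(n,q)[0]["mask"].astype(np.float32)
M={(n,q):best(n,q) for n in C for q in("printer","toner","lock_lever")}
# union with things standing on printer
def fit(ns):
    def f(p):
        return -sum(iou(np.maximum.reduce([M[n,q] for q in("printer","toner","lock_lever")]),np.maximum(render(C[n],p,PR),M[n,"toner"])) for n in ns)
    return minimize(f,[640,30,-.15],method="Nelder-Mead",options=dict(initial_simplex=[[640,30,-.15],[665,30,-.15],[640,55,-.15],[640,30,0]]))
for ns in(["top"],["scene"],["top","scene"]):
    s=fit(ns);print(ns,s.x.round(3),s.fun)
p=s.x
T=lambda d:[box(5-d-45-45+45,50-d,-121,121,110,170)]
T=lambda d:[box(-40-d,50-d,-121,121,110,170)]
for n in C:
    ds=np.arange(20,90,2.);v=[iou(M[n,"toner"],render(C[n],p,T(d))) for d in ds];print(n,ds[np.argmax(v)],max(v))
c=C["top"];im=c["color"][:,:,::-1].copy()
d=55
big=cv2.resize(im[130:345,180:425],None,fx=3,fy=3,interpolation=cv2.INTER_CUBIC)
def dr(P,col):
    q=((proj(c,tw(p,np.array(P,float)))-[180,130]+.5)*3).astype(np.int32)
    cv2.polylines(big,[q],True,col,1)
dr([[50,-210,150],[170,-210,150],[170,210,150],[50,210,150]],(0,0,255))
dr([[-170,-210,92],[50,-210,92],[50,-131,92],[-170,-131,92]],(0,255,0))
dr([[-170,131,110],[50,131,110],[50,210,110],[-170,210,110]],(0,255,0))
dr([[-40-d,-121,170],[50-d,-121,170],[50-d,121,170],[-40-d,121,170]],(255,255,0))
dr([[-102,-171,167],[-102,-139,167],[-46,-139,100],[-46,-171,100]],(255,0,255))
cv2.imwrite("pics/fit.png",big[:600]);print(r.get_state()["time_s"])
E
```

```text
['top'] [ 6.40636e+02  5.10780e+01 -1.51000e-01] -0.8591859340667725
['scene'] [ 6.35559e+02  5.46840e+01 -1.46000e-01] -0.8579344749450684
['top', 'scene'] [ 6.3995e+02  5.2359e+01 -1.4600e-01] -1.710569143295288
scene 50.0 0.91410804
top 46.0 0.97292995
1.5
```

View pics/fit.png

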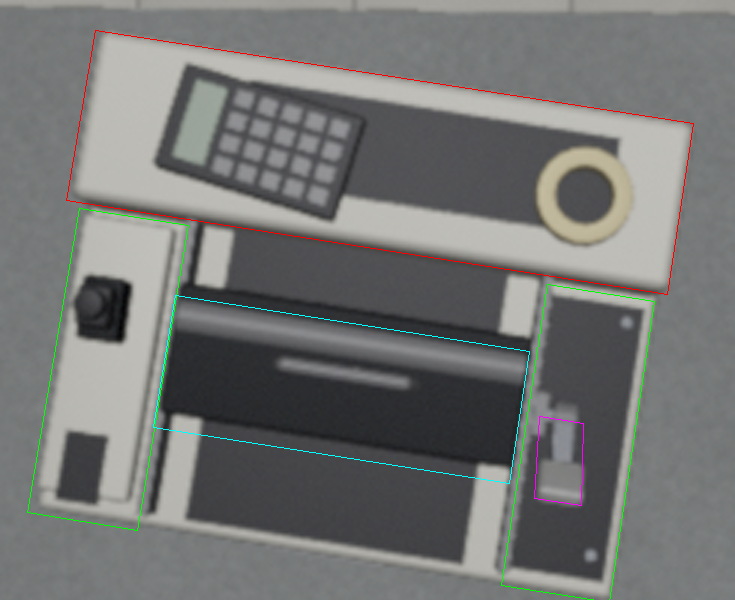

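Call:
step_arm(twist=[[0,0,-2.8],[0,0,-2.8],[0,0,-2.7],[0,0,0],[0,0,0],[0,0,0],[0,0,0],[0,0,0],[0,0,0],[0,0,0],[0,0,0],[0,0,0]], linear=[[0,0,-0.025],[0,0,-0.025],[0,0,-0.025],[-0.022,-0.028,0],[-0.022,-0.028,0],[-0.022,-0.028,0],[-0.022,-0.028,0],[-0.022,-0.028,0],[-0.022,-0.028,0],[-0.022,-0.028,0],[-0.022,-0.028,0],[-0.022,-0.028,0]], fingers=[0,0,0,0,0,0,0,0,0,0,0,0])

```text
time_s: 2.7
tool_pos: [347.1, 342.3, 282.8]
eef_rot: [0.074, 0.997, 0.0, 0.0]
ft_force: [0.6, -0.7, 0.2]
gripper_width: 4.8
grip_force: 0.0
```

Call:
step_arm(twist=[[0,0,0],[0,0,0],[0,0,0],[0,0,0],[0,0,0],[0,0,0],[0,0,0],[0,0,0],[0,0,0],[0,0,0]], linear=[[-0.022,-0.028,0],[-0.022,-0.028,0],[-0.022,-0.028,0],[-0.022,-0.028,0],[-0.022,-0.028,0],[-0.022,-0.028,0],[-0.022,-0.028,0],[-0.022,-0.028,0],[-0.022,-0.021,0],[0,0,0]], fingers=[0,0,0,0,0,0,0,0,0,0])

```text
time_s: 3.7
tool_pos: [507.4, 69.3, 282.3]
eef_rot: [0.076, 0.997, -0.0, -0.0]
ft_force: [-0.4, 0.6, 0.1]
gripper_width: 0.4
grip_force: 0.0
```

Call:
step_arm(twist=[[0,0,0],[0,0,0],[0,0,0],[0,0,0],[0,0,0],[0,0,0],[0,0,0],[0,0,0],[0,0,0],[0,0,0]], linear=[[0,0,0.03],[0,0,0.03],[0,0,0.03],[0,0,0.025],[0,0,0.015],[0,0,0],[-0.015,0,0],[-0.01,0,0],[-0.005,0,0],[0,0,0]], fingers=[0,0,0,0,0,0,0,0,0,0])

```text
time_s: 4.7
tool_pos: [536.8, 67.4, 153.6]
eef_rot: [0.074, 0.997, 0.0, 0.001]
ft_force: [-0.5, 0.0, -0.1]
gripper_width: -0.1
grip_force: 0.0
```

Call:
step_arm(twist=[[0,0,0],[0,0,0],[0,0,0],[0,0,0],[0,0,0],[0,0,0]], linear=[[-0.005,0,0],[-0.005,0,0],[-0.005,0,0],[-0.005,0,0],[-0.005,0,0],[-0.005,0,0]], fingers=[0,0,0,0,0,0])

```text
time_s: 5.3
tool_pos: [565.6, 63.0, 152.7]
eef_rot: [0.074, 0.997, 0.0, -0.0]
ft_force: [-5.4, 0.3, 4.1]
gripper_width: 0.2
grip_force: 2.6
```

Call:
step_arm(twist=[[0,0,0],[0,0,0],[0,0,0],[0,0,0],[0,0,0]], linear=[[-0.004,0,0],[-0.004,0,0],[-0.004,0,0],[-0.004,0,0],[-0.004,0,0]], fingers=[0,0,0,0,0])

```text
time_s: 5.8
tool_pos: [585.4, 60.0, 152.6]
eef_rot: [0.074, 0.997, 0.0, -0.0]
ft_force: [-4.7, 0.7, 4.5]
gripper_width: 0.5
grip_force: 2.6
```

Call:
step_arm(twist=[[0,0,0],[0,0,0]], linear=[[-0.002,0,0],[-0.002,0,0]], fingers=[0,0])

```text
time_s: 6.0
tool_pos: [589.2, 59.4, 152.5]
eef_rot: [0.074, 0.997, 0.0, -0.0]
ft_force: [-5.4, 0.7, 4.2]
gripper_width: -0.0
grip_force: 2.5
```

Call:
step_arm(twist=[[0,0,0],[0,0,0]], linear=[[-0.002,0,0],[-0.002,0,0]], fingers=[0,0])

```text
time_s: 6.2
tool_pos: [591.1, 59.2, 152.5]
eef_rot: [0.074, 0.997, 0.0, -0.003]
ft_force: [-16.2, 2.2, 10.0]
gripper_width: 0.6
grip_force: 8.0
```

Call:
step_arm(twist=[[0,0,0],[0,0,0]], linear=[[-0.001,0,0],[0,0,0]], fingers=[0,0])

```text
time_s: 6.4
tool_pos: [591.1, 59.2, 152.5]
eef_rot: [0.074, 0.997, 0.0, -0.004]
ft_force: [-15.9, 1.8, 10.3]
gripper_width: 0.4
grip_force: 7.8
```

Call:
step_arm(twist=[[0,0,0],[0,0,0],[0,0,0],[0,0,0],[0,0,0],[0,0,0],[0,0,0]], linear=[[0.005,0,0],[0.01,0,0],[0.025,0,0],[0.03,0,0],[0.03,0,0],[0,0,-0.04],[0,0,-0.04]], fingers=[0,0,0,0,0,0,0])

```text
time_s: 7.1
tool_pos: [492.5, 73.5, 230.0]
eef_rot: [0.074, 0.997, -0.0, -0.002]
ft_force: [1.6, -1.1, 1.2]
gripper_width: 0.4
grip_force: 0.0
```

Run:
```python
from bench import r,capture,trace
from h import *
p=[640,51.5,-.149]
c=capture("top");im=c["color"][:,:,::-1].copy()
m=trace("top","toner")[0];ds=np.arange(-6,12,1.)
v=[iou(m["mask"],render(c,p,[box(-40-d,50-d,-121,121,110,170)])) for d in ds];print(m["bbox"],ds[np.argmax(v)],max(v))
print([(t["p"],t["bbox"]) for t in trace("top","lock_lever")][:1])
x=r.get_state();print(x["tool_pos"],x["ft_force"],x["time_s"])
cv2.imwrite("pics/a.png",cv2.resize(im[130:330,180:425],None,fx=3,fy=3,interpolation=cv2.INTER_CUBIC))
```

```text
[237.6, 201.6, 362.8, 262.2] -1.0 0.97374797
[(0.95, [344.5, 264.2, 375.3, 299.3])]
[497.31744198  73.50774274 236.34674194] [ 0.06134317  0.49212771 -1.29278426] 7.25
```

View pics/a.png

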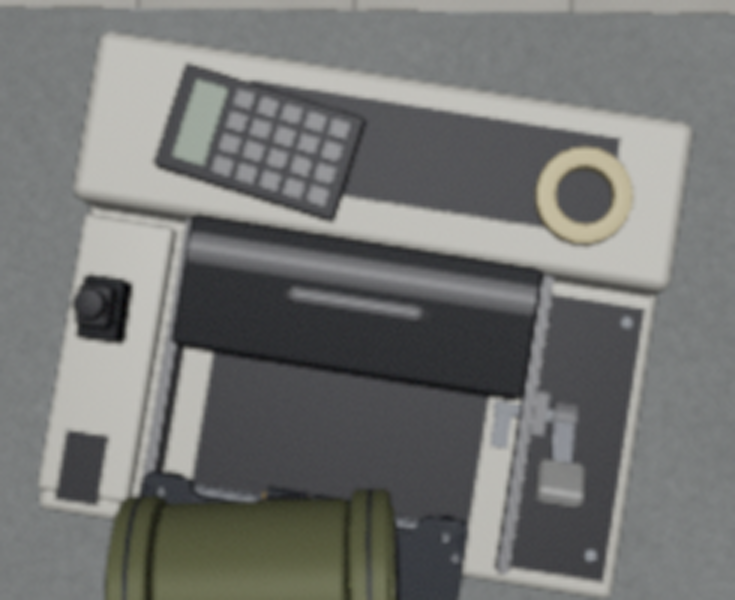

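Call:
step_arm(twist=[[0,0,0],[0,0,0],[0,0,0],[0,0,0],[0,0,0],[0,0,0],[0,0,0],[0,0,0],[0,0,0],[0,0,0]], linear=[[0.003,-0.026,0],[0.003,-0.026,0],[0,-0.026,0],[0,-0.026,0],[0,-0.026,0],[0,-0.026,0],[0,0,0.025],[0,0,0.025],[0,0,0.022],[0,0,0]], fingers=[0,0,0,0,0,0,0,0,0,0])

```text
time_s: 8.25
tool_pos: [463.2, -79.3, 155.4]
eef_rot: [0.075, 0.997, 0.001, -0.004]
ft_force: [-0.1, 0.3, 0.2]
gripper_width: 0.6
grip_force: 0.0
```

Run:
```python
from bench import r,capture
import cv2
c=capture("scene");im=c["color"][:,:,::-1]
cv2.imwrite("pics/b.png",cv2.resize(im[150:310,210:410],None,fx=3.5,fy=3.5,interpolation=cv2.INTER_CUBIC))
x=r.get_state();print(x["tool_pos"],x["ft_force"],x["q"])
```

```text
[464.49657681 -79.53856461 157.79458839] [ 0.33909581 -0.30800527  0.10962945] [-2.83494616e-01 -2.44979372e-01  2.08687718e+00 -1.32317747e-04
  1.30445996e+00 -1.70511128e+00]
```

View pics/b.png

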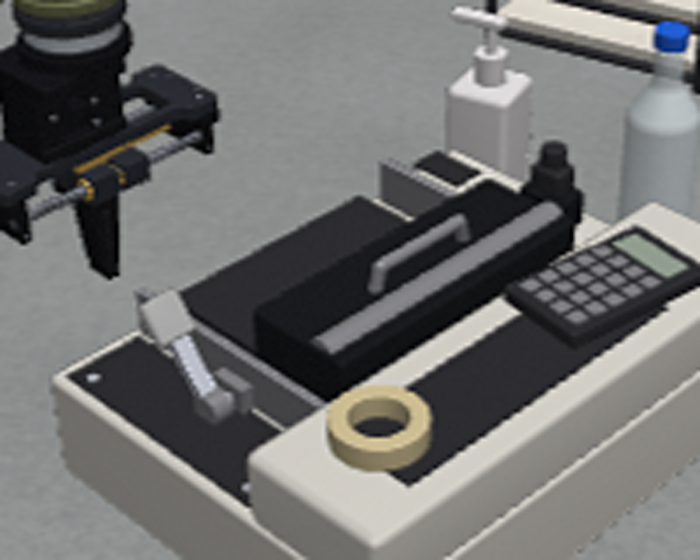

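Call:
step_arm(twist=[[0,0,0],[0,0,0],[0,0,0],[0,0,0],[0,0,0],[0,0,0],[0,0,0],[0,0,0],[0,0,0],[0,0,0]], linear=[[-0.015,0,0],[-0.015,0,0],[-0.006,0,0],[-0.006,0,0],[-0.006,0,0],[-0.006,0,0],[-0.006,0,0],[-0.006,0,0],[-0.006,0,0],[-0.006,0,0]], fingers=[0,0,0,0,0,0,0,0,0,0])

```text
time_s: 9.3
tool_pos: [550.0, -92.6, 177.6]
eef_rot: [0.074, 0.997, -0.001, 0.01]
ft_force: [-12.5, 5.3, 52.2]
gripper_width: 0.3
grip_force: 26.8
```

Call:
step_arm(twist=[[0,0,0],[0,0,0],[0,0,0],[0,0,0]], linear=[[-0.006,0,0],[-0.006,0,0],[-0.006,0,0],[-0.006,0,0]], fingers=[0,0,0,0])

```text
time_s: 9.7
tool_pos: [579.0, -97.0, 179.0]
eef_rot: [0.074, 0.997, -0.002, 0.017]
ft_force: [3.5, 1.9, 39.2]
gripper_width: 0.3
grip_force: 19.4
```

Run:
```python
from bench import r,capture
import cv2,numpy as np
c=capture("scene");im=c["color"][:,:,::-1]
a=cv2.resize(im[160:300,215:345],None,fx=4,fy=4,interpolation=cv2.INTER_CUBIC)
cv2.imwrite("pics/c.png",a)
x=r.get_state();print(x["tool_pos"],x["ft_force"],x["torque"],x["q"])
```

```text
[580.05047173 -97.15478784 178.8046299 ] [ 4.9002157   1.98745854 40.50503971] [ 0.41826836 -1.41486096  0.02358031] [-0.25852914 -0.01546209  1.84467109  0.00268491  1.27662623 -1.68115824]
```

View pics/c.png

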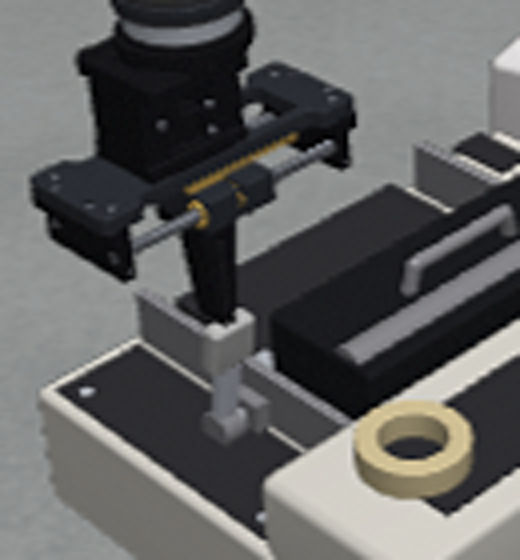

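Run:
```python
from bench import r,capture,trace
from h import *
p=[640,51.5,-.149]
c=capture("scene")
t=trace("scene","lock_lever");m=t[0]["mask"];print(t[0]["p"],t[0]["bbox"])
for n in("top","scene"):
    c=capture(n);t=trace(n,"lock_lever")[0];print(n,t["p"],t["bbox"]);out=[]
    for q in np.arange(0,1.55,.1):
        f=q-.7;d=np.array([np.sin(f),0,np.cos(f)]);k=np.array([np.cos(f),0,-np.sin(f)])
        def bx(s0,s1,w,th): return np.array([np.array([-46,-155+y,100])+s*d+x*k for s in(s0,s1) for y in(-w,w) for x in(-th,th)])
        R=render(c,p,[bx(0,55,7,5),bx(53,87,16,7)]);ys,xs=np.where(R>.5)
        out.append((round(q,1),round(float(iou(t["mask"],R)),2),[xs.min(),ys.min(),xs.max(),ys.max()]))
    for o in out:print(*o)
P=np.array([[-38,-156,162.],[-28,-156,162],[-46,-155,100]]);print(proj(c,tw(p,P)))
m=trace("top","toner")
c=capture("top");m=trace("top","toner")[0];ds=np.arange(-6,12,1.)
v=[iou(m["mask"],render(c,p,[box(-40-d,50-d,-121,121,110,170)])) for d in ds];print(m["bbox"],ds[np.argmax(v)],max(v))
```

```text
0.55 [264.7, 243.0, 276.6, 271.3]Traceback (most recent call last):
  File "<stdin>", line 7, in <module>
IndexError: list index out of range
```

Run:
```python
from bench import r,capture,trace
from h import *
p=[640,51.5,-.149]
c=capture("scene");t=trace("scene","lock_lever")[0];print(t["bbox"])
for q in np.arange(0,1.55,.1):
        f=q-.7;d=np.array([np.sin(f),0,np.cos(f)]);k=np.array([np.cos(f),0,-np.sin(f)])
        def bx(s0,s1,w,th): return np.array([np.array([-46,-155+y,100])+s*d+x*k for s in(s0,s1) for y in(-w,w) for x in(-th,th)])
        R=render(c,p,[bx(0,55,7,5),bx(53,87,16,7)]);ys,xs=np.where(R>.5)
        print(round(q,1),round(float(iou(t["mask"],R)),2),[xs.min(),ys.min(),xs.max(),ys.max()])
print(proj(c,tw(p,np.array([[-38,-156,162.],[-28,-156,162],[-46,-155,100]]))))
m=trace("scene","toner")[0];ds=np.arange(-6,12,1.)
v=[iou(m["mask"],render(c,p,[box(-40-d,50-d,-121,121,110,170)])) for d in ds];print(m["bbox"],ds[np.argmax(v)],max(v))
x=r.get_state();print(x["tool_pos"],x["ft_force"],x["time_s"])
```

```text
[262.1, 239.6, 277.2, 268.9]
0.0 0.12 [np.int64(248), np.int64(232), np.int64(273), np.int64(267)]
0.1 0.15 [np.int64(250), np.int64(232), np.int64(273), np.int64(267)]
0.2 0.19 [np.int64(251), np.int64(231), np.int64(273), np.int64(267)]
0.3 0.23 [np.int64(253), np.int64(231), np.int64(273), np.int64(267)]
0.4 0.29 [np.int64(255), np.int64(232), np.int64(274), np.int64(267)]
0.5 0.35 [np.int64(257), np.int64(232), np.int64(274), np.int64(267)]
0.6 0.44 [np.int64(259), np.int64(233), np.int64(274), np.int64(268)]
0.7 0.55 [np.int64(261), np.int64(234), np.int64(276), np.int64(268)]
0.8 0.71 [np.int64(264), np.int64(235), np.int64(277), np.int64(268)]
0.9 0.71 [np.int64(266), np.int64(237), np.int64(280), np.int64(268)]
1.0 0.53 [np.int64(267), np.int64(239), np.int64(282), np.int64(268)]
1.1 0.36 [np.int64(268), np.int64(241), np.int64(284), np.int64(268)]
1.2 0.22 [np.int64(268), np.int64(244), np.int64(286), np.int64(268)]
1.3 0.12 [np.int64(268), np.int64(247), np.int64(289), np.int64(268)]
1.4 0.09 [np.int64(268), np.int64(249), np.int64(291), np.int64(269)]
1.5 0.08 [np.int64(268), np.int64(252), np.int64(293), np.int64(268)]
[[270.68121298 247.25578726]
 [273.43863607 249.02991321]
 [270.74801569 265.89808945]]
[280.8, 203.8, 371.3, 264.8] 6.0 0.73522043
[579.61485803 -97.08046885 178.85641371] [ 3.28772171  2.24108309 39.42456492] 10.1
```

Call:
step_arm(twist=[[0,0,0],[0,0,0],[0,0,0]], linear=[[0,0,-0.008],[0,0,-0.008],[0,0,0]], fingers=[0,0,0])

```text
time_s: 10.4
tool_pos: [567.9, -95.2, 178.6]
eef_rot: [0.074, 0.997, -0.0, 0.002]
ft_force: [-0.2, 0.6, 0.1]
gripper_width: 0.6
grip_force: 0.0
```

Run:
```python
from bench import r,capture
import cv2,numpy as np
c=capture("scene");im=c["color"][:,:,::-1]
a=cv2.resize(im[205:285,235:335],None,fx=7,fy=7,interpolation=cv2.INTER_CUBIC)
cv2.imwrite("pics/d.png",a)
x=r.get_state();print(x["tool_pos"],x["ft_force"],x["torque"],x["q"])
```

```text
[566.96468748 -95.0141249  176.74175415] [ 0.38505591  0.90185198 -1.06579826] [ 0.040238    0.01606061 -0.00977091] [-2.59357735e-01 -1.99746006e-02  1.85233774e+00 -1.13146333e-04
  1.30881485e+00 -1.68120432e+00]
```

View pics/d.png

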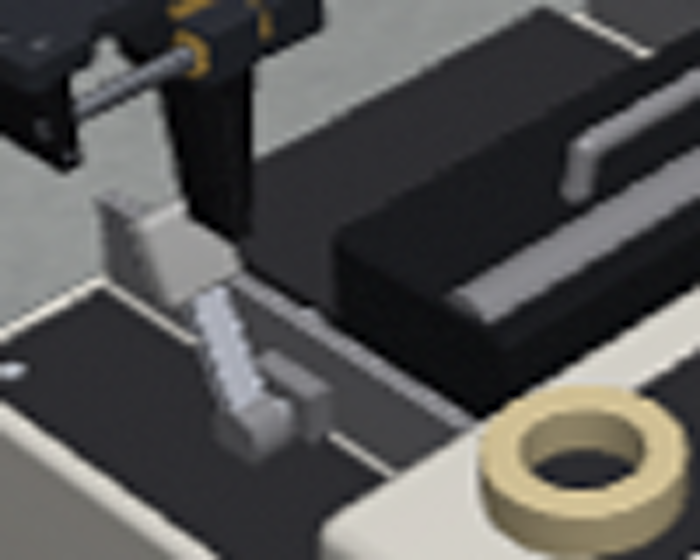

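```bash
cat > lv.py <<'E'
from bench import r,capture,trace
from h import *
from scipy.spatial.transform import Rotation as Ro
p=[640,51.5,-.149]
def lever(q):
    f=q-.7;d=np.array([np.sin(f),0,np.cos(f)]);k=np.array([np.cos(f),0,-np.sin(f)])
    bx=lambda s0,s1,w,th: np.array([np.array([-46,-155+y,100])+s*d+x*k for s in(s0,s1) for y in(-w,w) for x in(-th,th)])
    return [bx(0,55,7,5),bx(53,87,16,7)]
def angle(n="scene"):
    c=capture(n);t=trace(n,"lock_lever")
    if not t: return None
    v=[(float(iou(t[0]["mask"],render(c,p,lever(q)))),q) for q in np.arange(0,1.55,.05)]
    return max(v),t[0]["p"],t[0]["bbox"]
E
python3 - <<'E'
from lv import *
print(angle("scene"),angle("top"))
x=r.get_state();print(x["tool_pos"],x["ft_force"],x["time_s"])
R=Ro.from_quat(x["eef_rot"]).as_matrix()
F=box(-10,10,-12,12,-40,17)@R.T+x["tool_pos"]
E=[(i,j) for i in range(8) for j in range(i) if bin(i^j).count("1")==1]
q=angle("scene")[0][1];out=[]
for n,(x0,y0) in dict(scene=(240,205),top=(320,215)).items():
    c=capture(n);a=cv2.resize(c["color"][y0:y0+80,x0:x0+55,::-1],None,fx=7,fy=7,interpolation=cv2.INTER_CUBIC)
    for P,col in[(proj(c,F),(0,255,0))]+[(proj(c,tw(p,b)),(0,0,255)) for b in lever(q)]:
        P=((P-[x0,y0]+.5)*7).astype(int)
        for i,j in E: cv2.line(a,tuple(map(int,P[i])),tuple(map(int,P[j])),col,1)
    out.append(a)
cv2.imwrite("pics/e.png",np.hstack(out))
E
```

```text
((0.7315604090690613, np.float64(0.0)), 0.84, [246.4, 231.6, 277.6, 272.6]) ((0.15357765555381775, np.float64(0.0)), 0.6, [344.9, 269.0, 373.3, 300.9])
[566.01434906 -94.80725145 174.68691479] [-0.48522137 -0.60355564 -0.1364156 ] 10.65
```

View pics/e.png

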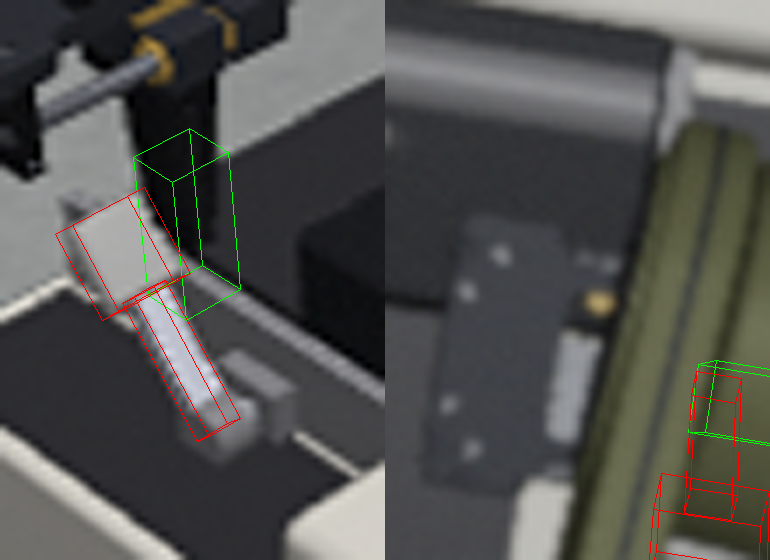

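Call:
step_arm(twist=[[0,0,0],[0,0,0],[0,0,0],[0,0,0],[0,0,0],[0,0,0],[0,0,0],[0,0,0],[0,0,0],[0,0,0],[0,0,0],[0,0,0]], linear=[[0,0,-0.03],[0,0,-0.03],[0,0,0],[0.035,0,0],[0.035,0,0],[0.035,0,0],[0,0,0],[0,0,0.03],[0,0,0.03],[0,0,0.03],[0,0,0],[0,0,0]], fingers=[0,0,0,0,0,0,0,0,0,0,0,0])

```text
time_s: 12.05
tool_pos: [463.3, -79.4, 146.3]
eef_rot: [0.074, 0.997, 0.0, -0.001]
ft_force: [-0.2, -0.4, 0.4]
gripper_width: 0.4
grip_force: 0.0
```

Run:
```python
from lv import *
print(angle("scene"))
x=r.get_state();print(x["tool_pos"],x["ft_force"],x["time_s"])
c0,s0=np.cos(p[2]),np.sin(p[2]);d=x["tool_pos"][:2]-p[:2];print("printer frame",c0*d[0]+s0*d[1],-s0*d[0]+c0*d[1])
R=Ro.from_quat(x["eef_rot"]).as_matrix()
F=box(-10,10,-12,12,-40,17)@R.T+x["tool_pos"]
E=[(i,j) for i in range(8) for j in range(i) if bin(i^j).count("1")==1]
c=capture("scene");x0,y0=200,180;a=cv2.resize(c["color"][y0:y0+100,x0:x0+110,::-1],None,fx=6,fy=6,interpolation=cv2.INTER_CUBIC)
P=((proj(c,F)-[x0,y0]+.5)*6).astype(int)
for i,j in E: cv2.line(a,tuple(map(int,P[i])),tuple(map(int,P[j])),(0,255,0),1)
cv2.imwrite("pics/f.png",a)
m=trace("scene","toner")[0];ds=np.arange(-6,12,1.)
v=[iou(m["mask"],render(c,p,[box(-40-d,50-d,-121,121,110,170)])) for d in ds];print(m["bbox"],ds[np.argmax(v)],max(v))
m=trace("top","toner");capture("top");m=trace("top","toner")
for t in m[:1]:
  cc=capture("top");v=[iou(t["mask"],render(cc,p,[box(-40-d,50-d,-121,121,110,170)])) for d in ds];print(t["bbox"],ds[np.argmax(v)],max(v))
```

```text
((0.7697696089744568, np.float64(0.0)), 0.92, [247.3, 235.5, 274.3, 267.8])
[464.58025074 -79.82316306 148.41238051] [-0.55900673 -0.14995247  0.97103997] 12.15
printer frame -153.98127233756594 -155.90904193254113
[281.7, 204.8, 372.5, 265.5] 6.0 0.71051246
[240.1, 204.0, 363.3, 261.1] -1.0 0.97972965
```

View pics/f.png

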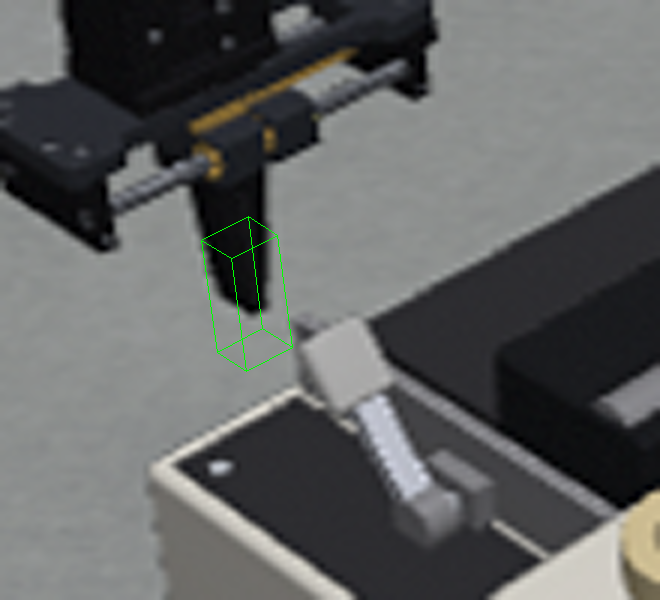

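Call:
step_arm(twist=[[0,0,0],[0,0,0],[0,0,0],[0,0,0],[0,0,0],[0,0,0],[0,0,0],[0,0,0]], linear=[[0,0,0.01],[0,0,0.01],[0,0,0],[-0.015,0,0],[-0.01,0,0],[-0.006,0,0],[-0.006,0,0],[-0.006,0,0]], fingers=[0,0,0,0,0,0,0,0])

```text
time_s: 13.25
tool_pos: [502.6, -85.3, 126.6]
eef_rot: [0.074, 0.997, 0.0, -0.005]
ft_force: [-26.2, 2.5, 20.5]
gripper_width: 0.2
grip_force: 13.0
```

Call:
step_arm(twist=[[0,0,0],[0,0,0],[0,0,0]], linear=[[-0.006,0,0],[-0.006,0,0],[-0.006,0,0]], fingers=[0,0,0])

```text
time_s: 13.55
tool_pos: [522.1, -88.3, 126.9]
eef_rot: [0.074, 0.997, 0.0, -0.002]
ft_force: [-7.3, 0.2, 4.9]
gripper_width: 0.1
grip_force: 3.6
```

Call:
step_arm(twist=[[0,0,0],[0,0,0],[0,0,0],[0,0,0]], linear=[[-0.006,0,0],[-0.006,0,0],[-0.006,0,0],[-0.006,0,0]], fingers=[0,0,0,0])

```text
time_s: 13.95
tool_pos: [547.5, -92.1, 126.6]
eef_rot: [0.074, 0.997, 0.0, -0.0]
ft_force: [-3.0, -0.1, 2.5]
gripper_width: 0.7
grip_force: 1.3
```

Run:
```python
from lv import *
print(angle("scene"))
x=r.get_state();print(x["tool_pos"],x["ft_force"],x["time_s"])
```

```text
((0.7659834623336792, np.float64(0.6000000000000001)), 0.87, [259.9, 233.4, 280.7, 267.5])
[547.95962523 -92.15742408 126.54064092] [-1.71450482 -0.00880399  0.83903485] 14.05
```

Working: the lever is at ~0.6 and turning.

Call:
step_arm(twist=[[0,0,0],[0,0,0],[0,0,0],[0,0,0],[0,0,0],[0,0,0]], linear=[[-0.006,0,0],[-0.006,0,0],[-0.006,0,0],[-0.006,0,0],[-0.004,0,0],[0,0,0]], fingers=[0,0,0,0,0,0])

```text
time_s: 14.65
tool_pos: [575.7, -96.4, 126.6]
eef_rot: [0.074, 0.997, -0.0, 0.0]
ft_force: [-0.2, 0.5, -0.3]
gripper_width: 0.3
grip_force: 0.0
```

Run:
```python
from lv import *
print(angle("scene"))
x=r.get_state();print(x["tool_pos"],x["ft_force"],x["time_s"])
```

```text
((0.6264724135398865, np.float64(1.5)), 0.62, [263.9, 256.5, 291.5, 271.1])
[575.07444074 -96.23945781 126.4733036 ] [0.24728476 0.05216259 0.66876529] 14.75
```

Call:
step_arm(twist=[[0,0,0],[0,0,0],[0,0,0],[0,0,0],[0,0,0],[0,0,0],[0,0,0],[0,0,0],[0,0,0],[0,0,0],[0,0,0]], linear=[[0.02,0,0],[0.03,0,0],[0.03,0,0],[0.03,0,0],[0,0,0],[0,0,-0.03],[0,0,-0.03],[0,0,-0.03],[0.03,0,0],[0,0,0],[0,0,0]], fingers=[0,0,0,0,0,0,0,0,0,0,0])

```text
time_s: 15.85
tool_pos: [437.0, -75.5, 216.7]
eef_rot: [0.074, 0.997, -0.0, 0.001]
ft_force: [-0.4, -0.3, 0.4]
gripper_width: 0.5
grip_force: 0.0
```

Run:
```python
from lv import *
print(angle("scene"),angle("top"))
x=r.get_state();print(x["tool_pos"],x["ft_force"],x["time_s"])
cc=capture("top");t=trace("top","toner")[0];ds=np.arange(-6,12,1.)
v=[iou(t["mask"],render(cc,p,[box(-40-d,50-d,-121,121,110,170)])) for d in ds];print(t["bbox"],ds[np.argmax(v)],max(v))
c=capture("scene")
a=cv2.resize(c["color"][180:360,210:440,::-1],None,fx=1.7,fy=2.2*1.7/2.2,interpolation=cv2.INTER_CUBIC)
b=cv2.resize(cc["color"][130:340,180:425,::-1],None,fx=1.6,fy=1.457,interpolation=cv2.INTER_CUBIC)[:306]
cv2.imwrite("pics/g.png",np.hstack([a[:b.shape[0]],b[:a.shape[0]]]))
```

```text
((0.6045592427253723, np.float64(1.5)), 0.6, [264.1, 256.8, 289.7, 270.0]) ((0.7736235857009888, np.float64(1.5)), 0.88, [347.9, 237.7, 381.4, 277.3])
[436.82628022 -75.47451372 215.9881658 ] [ 0.18992921 -0.40131405 -0.6802365 ] 16.05
[238.0, 203.7, 361.3, 260.6] -1.0 0.96978694
```

View pics/g.png

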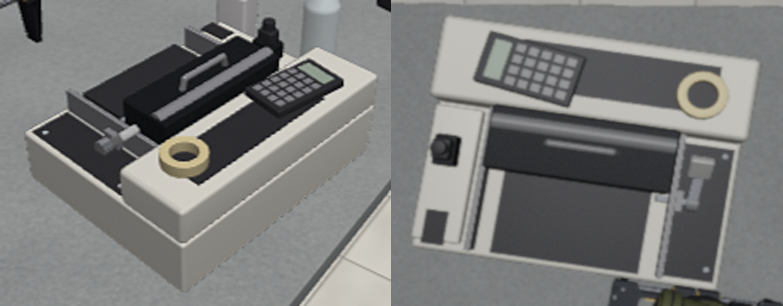

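The last picture shows the lever leaning away from the robot (locked, right panel near (700,170)). The cartridge is against the back wall, the other things have not moved, and the gripper is clear.

```bash
python3 -c "
from bench import r
print(r.job_done())"
```

```text
the job is handed in; nothing more can be done
None
```

The toner cartridge is fully home and the lock lever has snapped into lock, confirmed by camera after the arm backed away, and the job is handed in; my first push at the lever rode up over its end with about 52 N at the wrist, so I went in again lower and that worked.

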